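# Present a mill ball to the inspection camera

### The arm

A 6-joint arm with a two-finger parallel gripper is mounted at the origin on a cart in front of the work surface, level with it; the furniture and walls round the work are solid. World frame = base frame: x ahead of the robot, y to its left, z up, the work surface at z = 0. Lengths are in m, angles in rad, forces in N, time in s.
With the tool pointing down it reaches from about 0.35 to 0.775 m from the base axis. Payload 7.3 kg.
Tool frame: the origin (TCP) lies on the centre line of the jaws, within the pads' length; the fingertips stand tip_reach ahead of it and the grasp point (between the pads) lies 6 mm ahead of it (tip_reach is the distance from the TCP to the fingertips, in m); x points along the fingers, y is the direction in which the jaws open and shut, and the axes are right-handed (so a half turn about x gives the same grasp; the last joint's range is limited). The gripper opens to 92 mm and grips with 3 to 60 N. Pads are 19 mm wide; open, the fingers measure 130 mm over their backs; the gripper's body (75 mm by 190 mm) begins 47 mm behind the grasp point.
Start: joints at [1.173, 0.342, 1.524, -0, 1.275, -0.146], TCP at [0.131, 0.508, 0.252] pointing down, gripper open.
Joint ranges: [-2.53, 2.53], [-0.77, 2.02], [0.04, 2.7], [-1, 4.14], [0.28, 2.66], [-3.11, 3.11]. Speed limits (rad/s): [2.57, 2.57, 3.14, 3.14, 3.14, 3.14].

### API

Orientations are given as [roll, pitch, yaw] about the fixed x, y, z axes, in that order (R = Rz(yaw) Ry(pitch) Rx(roll)).
In Python, from cell import observe, read_camera, get_calibration, hand_in, tip_reach gives the robot as it stands. The module is installed in compiled form; this text tells all that it offers.
- The arm moves only by the shell command python3 -m crank 'ROWS' [FORCE]. ROWS is JSON, a list of rows, each an object of numbers: "fingers": the opening, from -1 (shut) to 1 (fully open); "tx", "ty", "tz": the shift along the tool's x, y, z in units of 40 mm (1.0 is 40 mm); "roll": the turn about the tool's x in units of 10 degrees (1.0 is 10 degrees). In form: [{"fingers": .., "tx": .., "ty": .., "tz": .., "roll": ..}, ...]. A call has exactly 8 rows; each row is the pose to reach, as a shift and turn from the pose commanded when the call began, along the tool's axes at that moment; what a row does not reach only later rows make up. A row lasts 1/8 s, in which the tool goes at most 62.5 mm and 10.7 degrees, less where a joint would pass 70% of its speed; a pose out of reach is approached as far as the arm can. A call with a gripper value outside its range is refused whole. The fingers move at their own pace and stop on an object; FORCE is the grip in N (left out, the last holds). Time passes only in rows, so rows that repeat a pose let the fingers close, or fill a call up. It gives the time, the measured TCP pose, the force and the opening at its end, in the units of the state.
- observe(): the state, without advancing time (a new reading comes with each control period).
- read_camera(name): name is "scene" or "top" or "wrist"; returns (picture, depth): 384x512x3 uint8, red, green, blue; 384x512 float32, m along the optical axis (not along the pixel's ray), 0 where there is no reading.
- get_calibration(name): a dict with "vertical_fov" (degrees; the focal length in pixels is half the picture's height over the tangent of half this angle, whatever the lens; pixels are square), "cx", "cy" (the principal point, pixels), "dist_coeffs" ([k1, k2, p1, p2, k3] as OpenCV has them; the pictures are not rectified), "pose" (4x4, takes a point from camera to world coordinates); the wrist camera has in their place "T_tool_cam" (4x4, takes a point from camera to tool coordinates, whose origin is the TCP and whose axes are the tool frame's). Camera axes: x right, y down, z forward; pixel columns grow to the right and rows downward; lengths in m; the calibration is good to about 2 mm. A picture is of the moment at which its call begins: read the wrist's pose just before it. get_calibration takes no time and is no camera call.
- hand_in(): hands the job in, once; it reports no verdict.
The state is a dict: "time": time; "qpos": joint angles; "qvel": joint speeds; "joint_efforts": joint torques, N m; "tool_pos": TCP position; "tool_rot": TCP orientation; "contact_force": force on the tool from outside, world axes, zero at the start; "torque": the same for the moment, N m; "opening": finger opening in m.
Only numpy, scipy, OpenCV 4.12 (cv2) and the standard library are available. Lean on these libraries where they do the work, as an engineer would, in place of code of your own. Each camera call takes 0.05 s, during which the arm holds its last target. There are 200 camera calls.

### The job

Pick up the blue ball tray by its black upright handle and show the dark steel ball to the inspection camera: finish while still holding the tray level and still in the air, with the steel ball at the camera's focus point (straight in front of the lens, level with its centre, 70 mm from the glass) and the tray's handle on the side of the ball away from the lens. Both balls lie loose in shallow pockets and must stay in them, so keep the tray level all the way and never tip it; touch neither the balls nor the camera, leave the beaker, sample bottle and weighing dish alone, and do not put the tray down at the end.

Things in the scene. Friction and masses are not known exactly. Their poses are not given: they have to be found in the camera images.
- tray: blue tray plate 144 mm long (its x, -82 to +62), 84 wide (y), 10 thick, about 0.25 kg, loose. Origin on the underside, straight below the handle; x points to the end with the two round, flat-floored ball pockets, 24 mm wide, 2.5 deep, at x = +42, y = +20 and -20 mm. Loaded, it balances within about 6 mm of the handle.
- tray_handle (a point): grasp point in the tray's black handle, an upright blade 30 mm along the tray's x, 14 mm thick along its y; the point is 58 mm above the tray's underside, 16 mm below the handle's top. An aluminium foot round the blade reaches 14 mm above the underside. Axes as the tray. Grip across the 14 mm thickness (along y).
- pocket_left (a point): where a ball's centre is when it lies midway in the pocket at the tray's +y side: 42 mm along x, +20 mm along y, 17.5 mm above the tray's underside
- pocket_right (a point): the same for the pocket at the tray's -y side: 42 mm along x, -20 mm along y, 17.5 mm above the tray's underside
- steel_ball_center (a point): centre of the dark grey steel ball, 20 mm in diameter, 33 g, loose in one of the two pockets (either one), where it can roll about 5 mm each way; this is the ball to be shown
- white_ball_center (a point): centre of the white ceramic ball, 20 mm in diameter, 16 g, loose in the other pocket
- inspection_camera: small grey camera on a post, fixed to the bench: dark foot 100 x 80 mm, housing 44 mm square whose top is 162 mm above the bench, black lens barrel 42 mm across. Origin under the middle of the foot; the lens looks along its -x (roughly towards the robot), horizontally, 140 mm above the bench
- lens_front (a point): middle of the lens glass: 85 mm before the camera's origin (along its -x), 140 mm up; axes as the camera
- focus_point (a point): the camera's focus point in free air, on the lens axis 70 mm before the glass, 140 mm above the bench; axes as the camera (x points away from the lens glass into the camera body, y across, z up). Nothing is there to be seen
- beaker: glass beaker 54 mm wide, 68 mm high, a bystander; origin under its centre
- sample_bottle: clear sample bottle with a black cap, 48 mm wide, 90 mm high, a bystander; origin under its centre
- weigh_dish: small aluminium weighing dish, 59 mm wide, 13 mm high, a bystander; origin under its centre
There are look-alikes about, which are no part of the job. Of the things shaped like the tray, the blue one is meant.

How it is judged:
On the way:
1. the tray is lifted clear of the bench by the gripper, both balls in their pockets (height (world z) of tray above 0.04 m and angle between tray's own z axis and vertical below 0.35 rad and not (distance between steel_ball_center and pocket_left above 0.012 m and distance between steel_ball_center and pocket_right above 0.012 m) and not (distance between white_ball_center and pocket_left above 0.012 m and distance between white_ball_center and pocket_right above 0.012 m) and contact force between the fingers and tray above 1 N), for 0.2 s.
At the end, for the whole second after the job is handed in: Tray held by the fingers, underside over 90 mm up, at rest, level within 0.1 rad; both balls within 12 mm of a pocket centre; steel ball within 20 mm of the focus point along the lens axis, 13 mm sideways and in height; handle 20 mm or more farther from the lens than the focus point (x of steel_ball_center in the frame of focus_point between -0.02 and 0.02 m and y of steel_ball_center in the frame of focus_point between -0.013 and 0.013 m and z of steel_ball_center in the frame of focus_point between -0.013 and 0.013 m and x of tray_handle in the frame of focus_point below -0.02 m and angle between tray's own z axis and vertical below 0.1 rad and height (world z) of tray above 0.09 m and linear speed of tray below 0.02 m/s and angular speed of tray below 0.15 rad/s and linear speed of steel_ball below 0.08 m/s and contact force between the fingers and tray above 1 N and contact force between tray and inspection_camera below 0.1 N and not (distance between steel_ball_center and pocket_left above 0.012 m and distance between steel_ball_center and pocket_right above 0.012 m) and not (distance between white_ball_center and pocket_left above 0.012 m and distance between white_ball_center and pocket_right above 0.012 m) and angle between each of beaker, sample_bottle, weigh_dish's own z axis and vertical below 0.2 rad); the arm keeps its last pose, push and grip.
It fails at once if a ball leaves its pocket ((distance between steel_ball_center and pocket_left above 0.012 m and distance between steel_ball_center and pocket_right above 0.012 m) or (distance between white_ball_center and pocket_left above 0.012 m and distance between white_ball_center and pocket_right above 0.012 m)).
It fails at once if the tray tips more than 0.4 rad (angle between tray's own z axis and vertical above 0.4 rad).
It fails at once if the robot touches a ball (contact force between any of the fingers, the arm and steel_ball above 0.3 N or contact force between any of the fingers, the arm and white_ball above 0.3 N).
It fails at once if the camera is touched (contact force between inspection_camera and anything else above 0.5 N).
It fails at once if the beaker, sample bottle or weighing dish is moved more than 15 mm (distance of any of beaker, sample_bottle, weigh_dish from where it was at the start of the episode above 0.015 m).
It also fails if it takes over 48 s, if anything falls off the work surface, if the arm or the gripper's body presses on something with over 40 N, if the wrist force passes 120 N, or if a joint passes its speed limit or range.

## Working session

There is one attempt and no reset: what is moved stays moved. The work goes in short steps, Python scripts to look and compute and a shell command to move; the robot and the scene stay as the last step left them, time stands still between calls to the robot, and variables do not carry over. Pictures are saved under pics/ and viewed, about 8 in all and at most 12, crops included, and the job is handed in when it is done.

```bash
mkdir -p pics; cat > h.py <<'E'
import numpy as np, cv2
from cell import *
from scipy.spatial.transform import Rotation as R
def KD(c):
    f=192/np.tan(np.radians(c["vertical_fov"])/2)
    return np.array([[f,0,c["cx"]],[0,f,c["cy"]],[0,0,1]]),np.array(c["dist_coeffs"],float)
def tool(s):
    T=np.eye(4);T[:3,:3]=R.from_euler('xyz',s["tool_rot"]).as_matrix();T[:3,3]=s["tool_pos"];return T
def shot(name):
    s=observe();p,d=read_camera(name);c=get_calibration(name)
    P=np.array(c["pose"]) if "pose" in c else tool(s)@np.array(c["T_tool_cam"])
    np.savez(f"{name}.npz",p=p,d=d,P=P);return p,d,P
def load(name):
    z=np.load(f"{name}.npz");return z["p"],z["d"],z["P"]
def ray(name,uv,P,z):
    K,D=KD(get_calibration(name))
    n=cv2.undistortPoints(np.array(uv,float).reshape(-1,1,2),K,D).reshape(-1,2)
    v=np.c_[n,np.ones(len(n))]@P[:3,:3].T;o=P[:3,3]
    return o+v*((z-o[2])/v[:,2])[:,None]
def cloud(name,p,d,P):
    v,u=np.mgrid[:384,:512];K,D=KD(get_calibration(name))
    n=cv2.undistortPoints(np.c_[u.ravel(),v.ravel()].astype(float).reshape(-1,1,2),K,D).reshape(-1,2)
    X=np.c_[n,np.ones(len(n))]*d.reshape(-1,1)
    return (X@P[:3,:3].T+P[:3,3]).reshape(384,512,3)
E
python3 - <<'E'
from h import *
s=observe();print(s,tip_reach if not callable(tip_reach) else tip_reach())
a=[]
for n in("scene","top"):
    p,d,P=shot(n);print(n,P.round(3).tolist());a.append(p)
    cv2.imwrite(f"pics/{n}0.png",cv2.resize(p[:,:,::-1],(768,576)))
E
```

```text
{'time': 0.0, 'qpos': array([ 1.17297702e+00,  3.42745496e-01,  1.52501793e+00,  5.74491675e-06,
        1.27540693e+00, -1.46013518e-01]), 'qvel': array([-0.00022516, -0.00072469, -0.00251398,  0.00160547, -0.00196549,
       -0.00095905]), 'joint_efforts': array([-7.94075095e-05, -4.31246352e+01, -2.44219726e+01,  7.17528211e-02,
        5.58433961e-02, -8.03952071e-05]), 'tool_pos': array([0.13064379, 0.50810187, 0.2510328 ]), 'tool_rot': array([-1.72029177,  1.56921862, -1.97209923]), 'contact_force': array([-0.90238163, -0.12165993, -1.10215617]), 'torque': array([-0.04260928,  0.0331092 ,  0.03112159]), 'opening': 0.0920350513046112} 0.025
scene [[0.898, -0.33, 0.292, 0.311], [-0.44, -0.689, 0.576, -0.583], [0.011, -0.645, -0.764, 0.867], [0.0, 0.0, 0.0, 1.0]]
top [[0.015, -0.993, 0.115, 0.466], [-1.0, -0.013, 0.013, -0.02], [-0.011, -0.116, -0.993, 1.312], [0.0, 0.0, 0.0, 1.0]]
```

View pics/scene0.png

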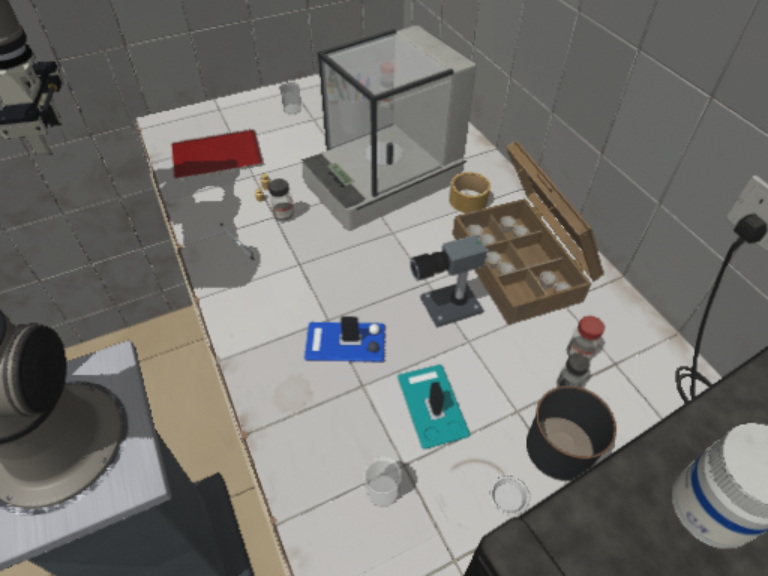

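View pics/top0.png

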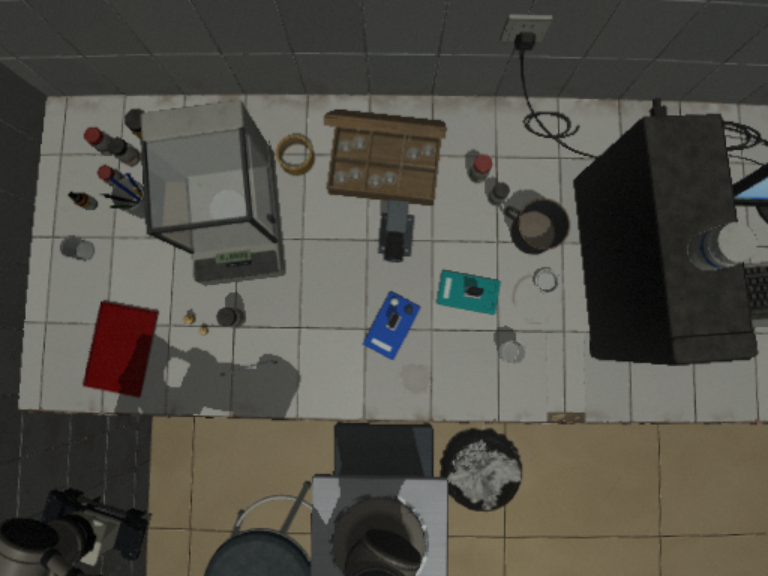

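The scene view shows the blue tray at (345,340), its steel ball at (373,347), and the white ball at (374,328). The inspection camera is at (450,270). In the top view the tray is at (391,325), and the camera at (396,230) has its lens facing down the picture, towards the robot.

```bash
python3 - <<'E'
from h import *
for n in("scene","top"):
    p,d,P=load(n);C=cloud(n,p,d,P)
    hsv=cv2.cvtColor(p,cv2.COLOR_RGB2HSV)
    m=cv2.inRange(hsv,(112,150,60),(125,255,255))
    N,l,st,ce=cv2.connectedComponentsWithStats(m);k=1+st[1:,4].argmax()
    cn=max(cv2.findContours((l==k).astype(np.uint8),0,1)[0],key=cv2.contourArea).reshape(-1,2)
    W=ray(n,cn,P,0.010)[:,:2].astype(np.float32)
    r=cv2.minAreaRect(W*1000);print(n,"tray rect mm",r)
    # balls/handle points: cloud near tray
    c=np.array(r[0])/1000
    near=(np.hypot(C[...,0]-c[0],C[...,1]-c[1])<.09)&(d>0)
    h=near&(C[...,2]>.045);print(" handle px",h.sum(),C[h].mean(0).round(4),C[h].max(0).round(4))
    b=near&(C[...,2]>.015)&(C[...,2]<.04)
    g=hsv[...,2];
    for nm,mm in(("white",b&(g>150)&(hsv[...,1]<60)),("dark",b&(g<90)&(hsv[...,1]<140))):
        print(" ",nm,mm.sum(),C[mm].mean(0).round(4) if mm.any() else"")
    cam=(C[...,2]>.125)&(C[...,2]<.18)&(C[...,0]>.4)&(C[...,0]<.66)&(abs(C[...,1])<.12)&(d>0)
    print(" cam",cam.sum(),C[cam].min(0).round(3),C[cam].max(0).round(3))
    q=C[cam&(C[...,2]>.157)];print("  housing rect",cv2.minAreaRect((q[:,:2]*1000).astype(np.float32)),np.median(q[:,2]))
    print("  all rect",cv2.minAreaRect((C[cam][:,:2]*1000).astype(np.float32)))
E
```

```text
scene tray rect mm ((546.2733764648438, -17.610994338989258), (31.81977081298828, 12.81706714630127), 87.33659362792969)
 handle px 111 [ 0.513  -0.0297  0.0647] [ 0.5278 -0.0148  0.076 ]
  white 32 [ 0.5584 -0.031   0.0228]
  dark 82 [ 0.5237 -0.0438  0.0264]
 cam 164 [ 0.639 -0.045  0.126] [ 0.66  -0.005  0.163]
  housing rect ((650.6316528320312, -24.141399383544922), (23.33610725402832, 18.202024459838867), 87.72147369384766) 0.15922745669495075
  all rect ((649.5287475585938, -24.935684204101562), (40.32077407836914, 20.341062545776367), 89.65277099609375)
top tray rect mm ((548.9412231445312, -27.16252326965332), (20.07575225830078, 6.461592674255371), 53.88693618774414)
 handle px 39 [ 0.519  -0.0249  0.0717] [ 0.5336 -0.016   0.0778]
  white 6 [ 0.5317 -0.0156  0.0232]
  dark 32 [ 0.5403 -0.0483  0.0229]
 cam 71 [ 0.644 -0.041  0.126] [ 0.66  -0.001  0.166]
  housing rect ((652.7401123046875, -22.172080993652344), (27.654464721679688, 12.977288246154785), 82.23788452148438) 0.15916495399510266
  all rect ((652.3554077148438, -21.154314041137695), (39.74167251586914, 14.627349853515625), 86.16875457763672)
```

```bash
python3 - <<'E'
from h import *
for n in("scene","top"):
    p,d,P=load(n);C=cloud(n,p,d,P)
    hsv=cv2.cvtColor(p,cv2.COLOR_RGB2HSV)
    m=cv2.inRange(hsv,(105,120,40),(130,255,255))&((np.hypot(C[...,0]-.51,C[...,1]+.02)<.13)*255).astype(np.uint8)
    cn=cv2.findNonZero(m).reshape(-1,2)
    W=ray(n,cn,P,0.010)[:,:2].astype(np.float32)
    print(n,"tray rect",m.sum()/255,cv2.minAreaRect(W*1000))
    cam=(C[...,2]>.12)&(C[...,2]<.18)&(C[...,0]>.55)&(C[...,0]<.85)&(abs(C[...,1]+.02)<.06)&(d>0)
    Q=C[cam];print(" cam",cam.sum(),Q.min(0).round(3),Q.max(0).round(3))
    for a in np.arange(.59,.80,.01):
        q=Q[(Q[:,0]>=a)&(Q[:,0]<a+.01)]
        if len(q):print("  x%.2f"%a,len(q),q[:,1].min().round(4),q[:,1].max().round(4),q[:,2].max().round(4))
    v,u=np.nonzero(cam);print(" px",u.min(),u.max(),v.min(),v.max())
p=load("top")[0][110:260,200:350,::-1];q=load("scene")[0][140:290,190:340,::-1]
cv2.imwrite("pics/crop.png",cv2.resize(np.hstack([p,q]),(800,400),interpolation=cv2.INTER_CUBIC))
E
```

```text
scene tray rect 928.0 ((505.3240051269531, -24.953521728515625), (82.99097442626953, 140.08743286132812), 64.25666809082031)
 cam 936 [ 0.639 -0.056  0.12 ] [ 0.77  -0.005  0.164]
  x0.63 3 -0.0423 -0.0368 0.1423
  x0.64 107 -0.0451 -0.0047 0.1627
  x0.65 58 -0.0451 -0.0105 0.1622
  x0.66 55 -0.0459 -0.0154 0.1614
  x0.67 44 -0.0452 -0.0107 0.159
  x0.68 58 -0.0473 -0.0096 0.1608
  x0.69 45 -0.0473 -0.0168 0.158
  x0.70 104 -0.0516 -0.0088 0.1635
  x0.71 78 -0.0522 -0.0075 0.1633
  x0.72 78 -0.0534 -0.0115 0.1634
  x0.73 76 -0.0549 -0.0088 0.162
  x0.74 82 -0.0558 -0.0119 0.1639
  x0.75 76 -0.0558 -0.0127 0.1643
  x0.76 71 -0.0564 -0.0145 0.163
  x0.77 1 -0.0363 -0.0363 0.1596
 px 273 324 157 186
top tray rect 733.0 ((674.1573486328125, 316.57666015625), (832.9116821289062, 142.1423797607422), 64.11113739013672)
 cam 530 [ 0.644 -0.052  0.126] [ 0.776 -0.001  0.168]
  x0.64 34 -0.0406 -0.0013 0.1628
  x0.65 37 -0.0402 -0.0013 0.1655
  x0.66 42 -0.0436 -0.0043 0.1667
  x0.67 34 -0.0432 -0.0042 0.164
  x0.68 36 -0.0433 -0.0072 0.1631
  x0.69 29 -0.043 -0.0073 0.1606
  x0.70 51 -0.0465 -0.0069 0.1684
  x0.71 42 -0.049 -0.007 0.1661
  x0.72 42 -0.0489 -0.0068 0.1663
  x0.73 40 -0.0489 -0.0067 0.1669
  x0.74 41 -0.0519 -0.0098 0.167
  x0.75 42 -0.0519 -0.0096 0.1669
  x0.76 41 -0.0518 -0.0095 0.1675
  x0.77 19 -0.0517 -0.0126 0.1678
 px 255 271 133 174
```

View pics/crop.png

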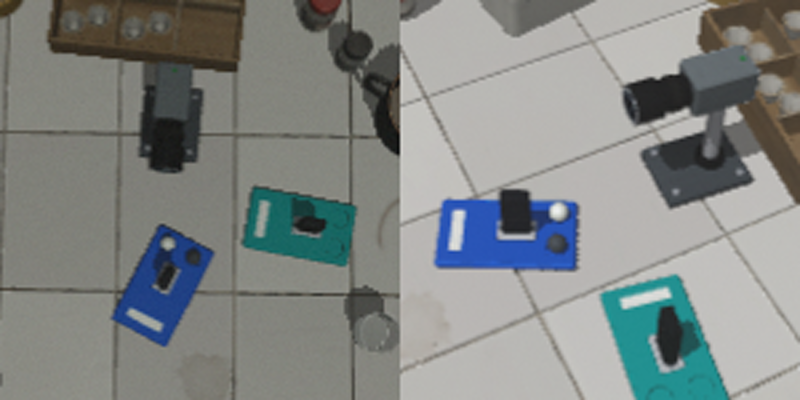

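The crop confirms that the steel ball is in the tray's -y pocket and the white ball is in the other. The lens faces the robot. I'll work out the move to above the tray.

```bash
cat > go.py <<'E'
from h import *
import sys
x,y,z,yaw=map(float,sys.argv[1:])   # desired TCP and direction of jaw axis (mod pi)
T=tool(observe());A=T[:3,:3]
t=A.T@(np.array([x,y,z])-T[:3,3])/.04
l=A.T@np.array([-np.sin(yaw),np.cos(yaw),0])   # desired jaw axis, tool coords
r=np.degrees(np.arctan2(l[2],l[1]));r=(r+90)%180-90
print("t units",t.round(3),"roll units",round(r/10,3),"pointing",A[:,0].round(4),"q6",observe()["qpos"][5].round(3),"pos",T[:3,3].round(4),"time",observe()["time"])
E
python3 go.py 0.513 -0.029 0.25 -0.45; python3 -c "
from h import *
print(tool(observe()).round(3).tolist(),np.array(get_calibration('wrist')['T_tool_cam']).round(3).tolist())"
```

```text
t units [  0.04  -10.623  12.603] roll units 1.135 pointing [-5.0e-04 -1.4e-03 -1.0e+00] q6 -0.146 pos [0.1307 0.5081 0.2511] time 0.1
[[-0.001, 0.249, 0.968, 0.131], [-0.001, 0.968, -0.249, 0.508], [-1.0, -0.001, -0.0, 0.251], [0.0, 0.0, 0.0, 1.0]] [[0.001, -0.273, 0.962, -0.133], [1.0, 0.001, -0.001, 0.0], [-0.0, 0.962, 0.273, -0.073], [0.0, 0.0, 0.0, 1.0]]
```

```bash
python3 -m crank '[{"fingers":1,"tx":0,"ty":-0.4,"tz":0.5,"roll":0.1},{"fingers":1,"tx":0,"ty":-1.2,"tz":1.5,"roll":0.2},{"fingers":1,"tx":0,"ty":-2.1,"tz":2.5,"roll":0.3},{"fingers":1,"tx":0,"ty":-3.0,"tz":3.5,"roll":0.4},{"fingers":1,"tx":0,"ty":-3.9,"tz":4.6,"roll":0.5},{"fingers":1,"tx":0,"ty":-4.7,"tz":5.6,"roll":0.6},{"fingers":1,"tx":0,"ty":-5.3,"tz":6.3,"roll":0.7},{"fingers":1,"tx":0,"ty":-5.8,"tz":6.8,"roll":0.8}]'; python3 go.py 0.513 -0.029 0.25 -0.45
```

```text
time: 1.1
tool_pos: [0.3371, 0.2146, 0.2515]
tool_rot: [-2.326, 1.57, -2.719]
contact_force: [0.8, 0.8, 1.2]
opening: 0.0917
t units [ 0.038 -3.938  6.396] roll units 0.325 pointing [-3.e-04 -1.e-04 -1.e+00] q6 -0.803 pos [0.3371 0.2146 0.2515] time 1.1
```

```bash
python3 -m crank '[{"fingers":1,"tx":0,"ty":-0.5,"tz":0.8,"roll":0.05},{"fingers":1,"tx":0,"ty":-1.2,"tz":1.9,"roll":0.1},{"fingers":1,"tx":0,"ty":-2.0,"tz":3.2,"roll":0.2},{"fingers":1,"tx":0,"ty":-2.7,"tz":4.4,"roll":0.3},{"fingers":1,"tx":0,"ty":-3.3,"tz":5.4,"roll":0.33},{"fingers":1,"tx":0,"ty":-3.8,"tz":6.1,"roll":0.33},{"fingers":1,"tx":0.04,"ty":-3.94,"tz":6.4,"roll":0.33},{"fingers":1,"tx":0.04,"ty":-3.94,"tz":6.4,"roll":0.33}]'; python3 - <<'E'
from h import *
p,d,P=shot("wrist");cv2.imwrite("pics/w1.png",p[:,:,::-1]);print(P.round(3).tolist(),observe()["tool_pos"])
E
```

```text
time: 2.1
tool_pos: [0.5127, -0.0273, 0.2495]
tool_rot: [3.13, 1.569, 2.68]
contact_force: [0.4, -0.2, -1.4]
opening: 0.0921
[[0.435, 0.867, 0.244, 0.447], [0.901, -0.418, -0.119, 0.005], [-0.001, 0.272, -0.962, 0.383], [0.0, 0.0, 0.0, 1.0]] [ 0.51239605 -0.02663964  0.24972413]
```

View pics/w1.png

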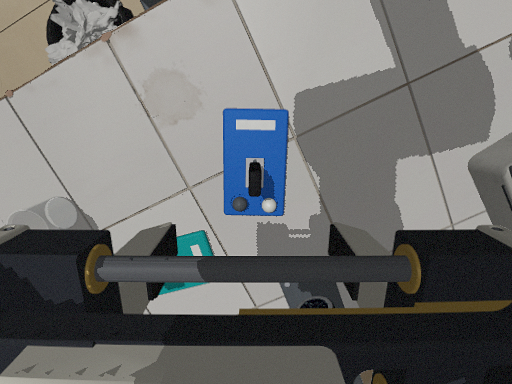

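The wrist view shows the tray square in the picture: handle at (255,180), steel ball at (240,204), white ball at (269,205), and the lens at about (318,305).

```bash
python3 - <<'E'
from h import *
p,d,P=load("wrist");C=cloud("wrist",p,d,P)
hsv=cv2.cvtColor(p,cv2.COLOR_RGB2HSV)
m=cv2.inRange(hsv,(105,120,40),(130,255,255));m[225:]=0;m[:,:200]=0;m[:,310:]=0
W=ray("wrist",cv2.findNonZero(m).reshape(-1,2),P,.01)[:,:2].astype(np.float32)
r=cv2.minAreaRect(W*1000);print(r)
g=hsv[...,2]
mm=np.zeros_like(g,bool);mm[155:200,243:268]=g[155:200,243:268]<45
top=mm&(C[...,2]>.066)
for k in(mm,top):
    v,u=np.nonzero(k);print(k.sum(),u.min(),u.max(),v.min(),v.max(),C[k].mean(0).round(4),C[k].min(0).round(4),C[k].max(0).round(4))
v,u=np.nonzero(top);q=np.c_[u,v].astype(float);w=ray("wrist",q,P,.074);print("handle top rect",cv2.minAreaRect((w[:,:2]*1000).astype(np.float32)))
print("balls",ray("wrist",[[240,204],[269,205]],P,.0175).round(4))
E
```

```text
((507.6194152832031, -22.276947021484375), (82.68012237548828, 141.8671875), 63.08523941040039)
387 249 260 162 195 [ 0.5129 -0.025   0.0704] [ 0.4469 -0.0377  0.018 ] [0.5313 0.0047 0.383 ]
307 249 260 170 195 [ 0.5152 -0.0261  0.0769] [ 0.4469 -0.0377  0.067 ] [0.5313 0.0047 0.383 ]
handle top rect ((515.9437255859375, -26.448699951171875), (12.354161262512207, 28.591049194335938), 64.25814819335938)
balls [[ 0.5467 -0.0625  0.0175]
 [ 0.5649 -0.028   0.0175]]
```

```bash
python3 go.py 0.516 -0.0265 0.064 -0.46
```

```text
t units [4.643 0.042 0.086] roll units 0.064 pointing [-1.2e-03  7.0e-04 -1.0e+00] q6 -1.324 pos [ 0.5124 -0.0266  0.2497] time 2.15
```

```bash
python3 -m crank '[{"fingers":1,"tx":0.4,"ty":0.04,"tz":0.09,"roll":0.06},{"fingers":1,"tx":1.2,"ty":0.04,"tz":0.09,"roll":0.06},{"fingers":1,"tx":2.2,"ty":0.04,"tz":0.09,"roll":0.06},{"fingers":1,"tx":3.2,"ty":0.04,"tz":0.09,"roll":0.06},{"fingers":1,"tx":4.0,"ty":0.04,"tz":0.09,"roll":0.06},{"fingers":1,"tx":4.5,"ty":0.04,"tz":0.09,"roll":0.06},{"fingers":1,"tx":4.64,"ty":0.04,"tz":0.09,"roll":0.06},{"fingers":1,"tx":4.64,"ty":0.04,"tz":0.09,"roll":0.06}]'; python3 go.py 0.516 -0.0265 0.064 -0.46
```

```text
time: 3.15
tool_pos: [0.5167, -0.0269, 0.0644]
tool_rot: [3.034, 1.57, 2.575]
contact_force: [0.0, 0.3, -0.2]
opening: 0.0918
t units [ 0.011  0.001 -0.02 ] roll units 0.006 pointing [-3.e-04  2.e-04 -1.e+00] q6 -1.312 pos [ 0.5167 -0.0269  0.0644] time 3.15
```

```bash
python3 -m crank '[{"fingers":0.3,"tx":0,"ty":0,"tz":0,"roll":0},{"fingers":-0.2,"tx":0,"ty":0,"tz":0,"roll":0},{"fingers":-0.4,"tx":0,"ty":0,"tz":0,"roll":0},{"fingers":-0.5,"tx":0,"ty":0,"tz":0,"roll":0},{"fingers":-0.55,"tx":0,"ty":0,"tz":0,"roll":0},{"fingers":-0.6,"tx":0,"ty":0,"tz":0,"roll":0},{"fingers":-0.65,"tx":0,"ty":0,"tz":0,"roll":0},{"fingers":-0.68,"tx":0,"ty":0,"tz":0,"roll":0}]' 15
python3 -m crank '[{"fingers":-0.7,"tx":0,"ty":0,"tz":0,"roll":0},{"fingers":-0.72,"tx":0,"ty":0,"tz":0,"roll":0},{"fingers":-0.75,"tx":0,"ty":0,"tz":0,"roll":0},{"fingers":-0.8,"tx":0,"ty":0,"tz":0,"roll":0},{"fingers":-0.9,"tx":0,"ty":0,"tz":0,"roll":0},{"fingers":-1,"tx":0,"ty":0,"tz":0,"roll":0},{"fingers":-1,"tx":0,"ty":0,"tz":0,"roll":0},{"fingers":-1,"tx":0,"ty":0,"tz":0,"roll":0}]' 30
```

```text
time: 4.15
tool_pos: [0.5169, -0.0274, 0.0645]
tool_rot: [1.976, 1.571, 1.516]
contact_force: [0.9, 0.2, -0.3]
opening: 0.0171
time: 5.15
tool_pos: [0.5169, -0.0275, 0.0645]
tool_rot: [1.545, 1.571, 1.086]
contact_force: [0.3, 0.5, -0.5]
opening: 0.0139
```

```bash
python3 -m crank '[{"fingers":-1,"tx":-0.04,"ty":0,"tz":0,"roll":0},{"fingers":-1,"tx":-0.15,"ty":0,"tz":0,"roll":0},{"fingers":-1,"tx":-0.35,"ty":0,"tz":0,"roll":0},{"fingers":-1,"tx":-0.6,"ty":0,"tz":0,"roll":0},{"fingers":-1,"tx":-0.9,"ty":0,"tz":0,"roll":0},{"fingers":-1,"tx":-1.15,"ty":0,"tz":0,"roll":0},{"fingers":-1,"tx":-1.35,"ty":0,"tz":0,"roll":0},{"fingers":-1,"tx":-1.45,"ty":0,"tz":0,"roll":0}]' 30
python3 -m crank '[{"fingers":-1,"tx":-0.04,"ty":0,"tz":0,"roll":0},{"fingers":-1,"tx":-0.2,"ty":0,"tz":0,"roll":0},{"fingers":-1,"tx":-0.4,"ty":0,"tz":0,"roll":0},{"fingers":-1,"tx":-0.7,"ty":0,"tz":0,"roll":0},{"fingers":-1,"tx":-1.0,"ty":0,"tz":0,"roll":0},{"fingers":-1,"tx":-1.3,"ty":0,"tz":0,"roll":0},{"fingers":-1,"tx":-1.5,"ty":0,"tz":0,"roll":0},{"fingers":-1,"tx":-1.6,"ty":0,"tz":0,"roll":0}]' 30
python3 - <<'E'
from h import *
s=observe();print(s["tool_pos"],s["time"],s["contact_force"],s["opening"])
out=[]
for n in("wrist","scene","top"):
    p,d,P=shot(n);out.append(p)
cv2.imwrite("pics/s2.png",np.hstack([cv2.resize(out[1][120:270,190:340,::-1],(400,400)),cv2.resize(out[0][80:330,130:380,::-1],(400,400))]))
E
```

```text
time: 6.15
tool_pos: [0.517, -0.0275, 0.1231]
tool_rot: [0.425, 1.57, -0.034]
contact_force: [0.5, 0.5, -3.2]
opening: 0.0138
time: 7.15
tool_pos: [0.517, -0.0275, 0.1871]
tool_rot: [0.413, 1.57, -0.047]
contact_force: [-0.4, 0.1, -3.5]
opening: 0.014
[ 0.51696684 -0.02746034  0.18713207] 7.15 [-0.44798649  0.10496076 -3.47315727] 0.013959210573701416
```

View pics/s2.png

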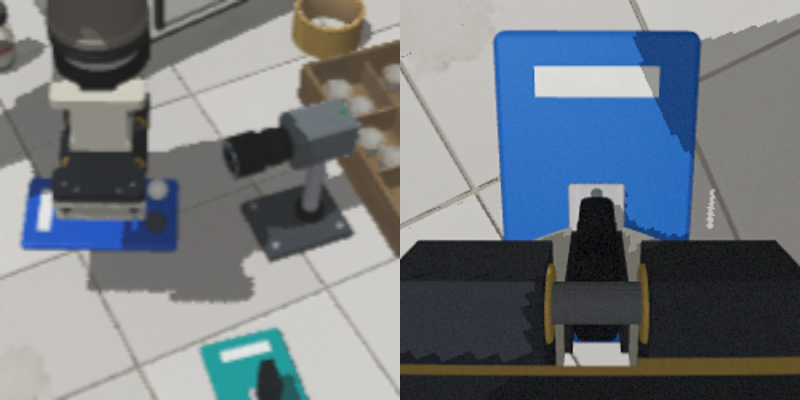

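The tray is up with both balls in their pockets: steel at crop (155,221), white at (157,188) in the left panel. I'll measure the ball and cross-check the camera's position from its foot.

```bash
python3 - <<'E'
from h import *
s=observe();A=tool(s)[:3,:3];print("jaw yaw",np.arctan2(-A[0,1],A[1,1]))
p,d,P=load("scene");C=cloud("scene",p,d,P);hsv=cv2.cvtColor(p,cv2.COLOR_RGB2HSV);g=hsv[...,2]
z=s["tool_pos"][2]-.006-.058+.0175
roi=p[190:215,235:262];gg=cv2.cvtColor(roi,cv2.COLOR_RGB2GRAY)
m=((hsv[190:215,235:262,1]<130)&(gg<70)).astype(np.uint8)
N,l,st,ce=cv2.connectedComponentsWithStats(m)
for k in range(1,N):
    if st[k,4]>15:
        c=ce[k]+[235,190];print("dark blob",st[k],c.round(1),ray("scene",[c],P,z).round(4))
print("ball guess",ray("scene",[[248.1,202.5],[248.9,190.5]],P,z).round(4))
for n in("scene","top"):
    p,d,P=load(n) ;C=cloud(n,p,d,P);g=cv2.cvtColor(p,cv2.COLOR_RGB2HSV)[...,2]
    f=(C[...,2]>.003)&(C[...,2]<.022)&(g<100)&(C[...,0]>.66)&(C[...,0]<.80)&(abs(C[...,1]+.03)<.055)&(d>0)
    f=cv2.morphologyEx(f.astype(np.uint8),cv2.MORPH_OPEN,np.ones((2,2)))>0
    q=C[f];print(n,"foot",f.sum(),np.median(q[:,2]).round(4),cv2.minAreaRect((q[:,:2]*1000).astype(np.float32)))
    b=(C[...,2]>.12)&(C[...,2]<.18)&(C[...,0]>.62)&(C[...,0]<.70)&(abs(C[...,1]+.025)<.04)&(d>0)
    print("  barrel rect",cv2.minAreaRect((C[b][:,:2]*1000).astype(np.float32)))
E
```

```text
jaw yaw -0.45954571841121783
dark blob [ 0  0 10  6 57] [239.3 192.4] [[ 0.5396 -0.0233  0.14  ]]
dark blob [ 9 10  8  7 48] [247.8 202.9] [[ 0.5446 -0.0629  0.14  ]]
ball guess [[ 0.5459 -0.0621  0.14  ]
 [ 0.564  -0.0281  0.14  ]]
scene foot 656 0.011 ((559.081298828125, -303.93670654296875), (737.5303955078125, 122.04745483398438), 57.749149322509766)
  barrel rect ((671.0447387695312, -27.334285736083984), (39.376258850097656, 61.05475997924805), 85.24620056152344)
top foot 254 0.0127 ((716.5569458007812, -31.619342803955078), (80.0779037475586, 120.94161987304688), 85.58342742919922)
  barrel rect ((672.9161987304688, -23.785045623779297), (41.58375549316406, 55.83224868774414), 84.74413299560547)
```

```bash
python3 go.py 0.533 0.0043 0.187 -0.085
```

```text
t units [-0.014  0.891  0.012] roll units -2.146 pointing [-1.e-04  1.e-04 -1.e+00] q6 -1.313 pos [ 0.5168 -0.0274  0.1865] time 7.3
```

```bash
python3 -m crank '[{"fingers":-1,"tx":0,"ty":0.02,"tz":0,"roll":-0.04},{"fingers":-1,"tx":0,"ty":0.06,"tz":0,"roll":-0.14},{"fingers":-1,"tx":0,"ty":0.12,"tz":0,"roll":-0.3},{"fingers":-1,"tx":0,"ty":0.2,"tz":0,"roll":-0.5},{"fingers":-1,"tx":0,"ty":0.29,"tz":0,"roll":-0.7},{"fingers":-1,"tx":0,"ty":0.37,"tz":0,"roll":-0.9},{"fingers":-1,"tx":0,"ty":0.43,"tz":0,"roll":-1.03},{"fingers":-1,"tx":0,"ty":0.45,"tz":0,"roll":-1.08}]' 30; python3 go.py 0.533 0.0043 0.187 -0.085
```

```text
time: 8.3
tool_pos: [0.5249, -0.0111, 0.1865]
tool_rot: [1.386, 1.571, 1.115]
contact_force: [-0.2, -0.1, -3.4]
opening: 0.0142
t units [-0.012  0.426  0.092] roll units -1.06 pointing [ 1.e-04  1.e-04 -1.e+00] q6 -1.468 pos [ 0.5249 -0.0111  0.1865] time 8.3
```

```bash
python3 -m crank '[{"fingers":-1,"tx":0,"ty":0.02,"tz":0,"roll":-0.04},{"fingers":-1,"tx":0,"ty":0.06,"tz":0.01,"roll":-0.14},{"fingers":-1,"tx":0,"ty":0.12,"tz":0.03,"roll":-0.3},{"fingers":-1,"tx":0,"ty":0.2,"tz":0.05,"roll":-0.5},{"fingers":-1,"tx":0,"ty":0.29,"tz":0.07,"roll":-0.7},{"fingers":-1,"tx":0,"ty":0.36,"tz":0.08,"roll":-0.9},{"fingers":-1,"tx":0,"ty":0.41,"tz":0.09,"roll":-1.02},{"fingers":-1,"tx":0,"ty":0.43,"tz":0.09,"roll":-1.06}]' 30; python3 - <<'E'
from h import *
s=observe();A=tool(s)[:3,:3];print(s["tool_pos"],"jaw yaw",np.arctan2(-A[0,1],A[1,1]))
out={}
for n in("scene","top"): out[n]=shot(n)[0]
cv2.imwrite("pics/s3.png",np.hstack([cv2.resize(out["scene"][120:270,190:340,::-1],(400,400)),cv2.resize(out["top"][110:260,190:340,::-1],(400,400))]))
E
```

```text
time: 9.3
tool_pos: [0.5329, 0.0044, 0.1865]
tool_rot: [2.325, 1.571, 2.239]
contact_force: [-0.0, 0.6, -2.5]
opening: 0.0139
[0.53294109 0.0044115  0.18647606] jaw yaw -0.085237109632207
```

View pics/s3.png

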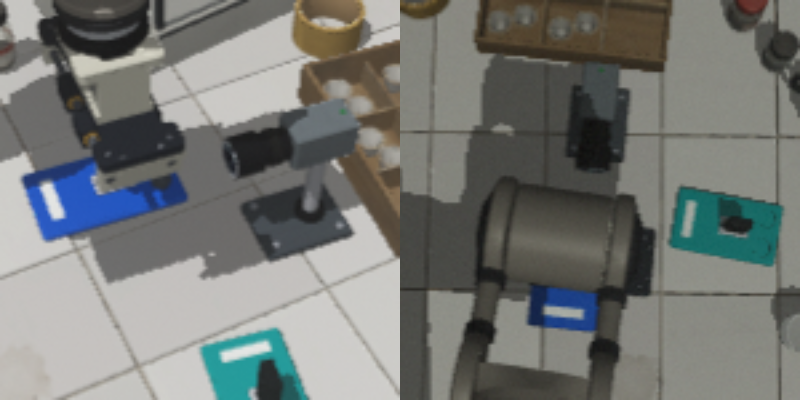

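The scene crop shows the steel ball at about (162,183), just beside the gripper, and the lens rim at about (233,158).

```bash
python3 - <<'E'
from h import *
p,d,P=load("scene");k=150/400
C=cloud("scene",p,d,P)
print("ball",ray("scene",[[190+162*k,120+183*k]],P,.14).round(4))
u,v=np.array([190+162*k,120+183*k]).round().astype(int)
print(C[v-2:v+3,u-2:u+3].reshape(-1,3).round(3).tolist()[::3])
# lens: nearest-to-robot barrel points, and barrel front face
b=(C[...,2]>.112)&(C[...,2]<.17)&(C[...,0]>.61)&(C[...,0]<.66)&(abs(C[...,1]+.025)<.04)&(d>0)
q=C[b];f=q[q[:,0]<np.percentile(q[:,0],30)]
print("front pts",len(f),f.mean(0).round(4),f.min(0).round(4),f.max(0).round(4))
print("lens ray@.14",ray("scene",[[190+234*k,120+158*k]],P,.14).round(4))
cv2.imwrite("pics/z.png",cv2.resize(p[170:205,225:290,::-1],(780,420),interpolation=cv2.INTER_CUBIC))
E
```

```text
ball [[ 0.5709 -0.0245  0.14  ]]
[[0.567, -0.023, 0.147], [0.575, -0.024, 0.144], [0.569, -0.025, 0.144], [0.578, -0.024, 0.138], [0.571, -0.026, 0.141], [0.565, -0.027, 0.14], [0.573, -0.027, 0.136], [0.569, -0.023, 0.13], [0.576, -0.026, 0.13]]
front pts 51 [ 0.6414 -0.0283  0.1426] [ 0.6396 -0.0448  0.1214] [ 0.6426 -0.0095  0.1606]
lens ray@.14 [[ 0.6476 -0.0259  0.14  ]]
```

View pics/z.png

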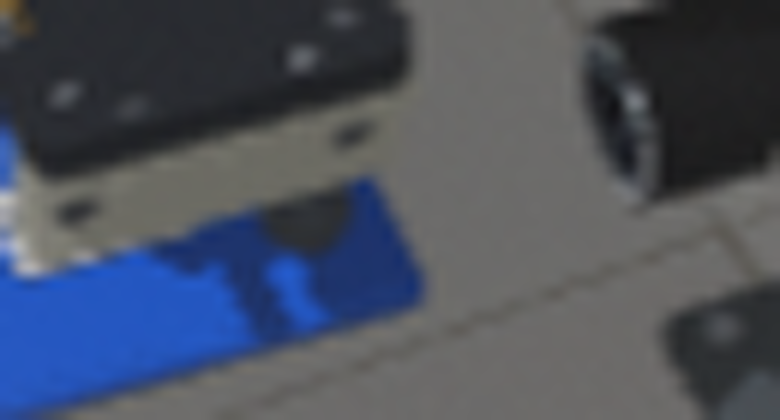

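```bash
python3 - <<'E'
from h import *
p,d,P=load("scene");C=cloud("scene",p,d,P);hsv=cv2.cvtColor(p,cv2.COLOR_RGB2HSV)
m=(cv2.inRange(hsv,(105,120,40),(130,255,255))>0)&(abs(C[...,2]-.133)<.02)&(d>0)
m=cv2.erode(m.astype(np.uint8),np.ones((3,3)))>0
q=C[m];a=np.linalg.lstsq(np.c_[q[:,:2]-[.533,.004],np.ones(len(q))],q[:,2],rcond=None)[0]
print("tray plane slopes, z at handle",len(q),a.round(4))
print("ball, lens",ray("scene",[[250.5,187.8],[276.8,180]],P,.14).round(4))
s=observe();print(s["time"],abs(s["qvel"]).max(),s["opening"])
E
```

```text
tray plane slopes, z at handle 597 [-0.0024 -0.0002  0.1311]
ball, lens [[ 0.5715 -0.0217  0.14  ]
 [ 0.6442 -0.0271  0.14  ]]
9.4 0.004708145314095586 0.01381549364669279
```

```bash
python3 -m crank '[{"fingers":-1,"tx":0,"ty":0,"tz":0,"roll":0},{"fingers":-1,"tx":0,"ty":0,"tz":0,"roll":0},{"fingers":-1,"tx":0,"ty":0,"tz":0,"roll":0},{"fingers":-1,"tx":0,"ty":0,"tz":0,"roll":0},{"fingers":-1,"tx":0,"ty":0,"tz":0,"roll":0},{"fingers":-1,"tx":0,"ty":0,"tz":0,"roll":0},{"fingers":-1,"tx":0,"ty":0,"tz":0,"roll":0},{"fingers":-1,"tx":0,"ty":0,"tz":0,"roll":0}]' 30 && python3 -c "
from cell import *
print(hand_in())"
```

```text
time: 10.4
tool_pos: [0.5329, 0.0043, 0.1865]
tool_rot: [1.482, 1.571, 1.396]
contact_force: [0.6, 0.0, -3.2]
opening: 0.0138
the job is handed in; nothing more can be done
None
```

I gripped the blue tray by its handle at 30 N, lifted it about 122 mm, and turned it 21° to line up with the lens. I handed in at 10.4 s with the tray still held in the air; hand-in gave no verdict.

**Last checks:**
- **Steel ball:** it measured at about (0.571, -0.022, 0.14), against an estimated focus point of (0.572, -0.019, 0.14). That is within about 3 mm.
- **Handle:** it is about 39 mm farther from the lens than the focus point, against the 20 mm required.
- **Tray:** its slope is under 0.003 rad and the underside is about 122 mm up. The arm was still, with the grip steady at 13.8 mm.

**Disagreement:** the two fixed cameras placed the lens axis about 4 mm apart sideways, inside the 13 mm tolerance. I took the value between them.

**Not confirmed:** the gripper hid the white ball in the last view. It was last seen in its pocket after the lift, before the turn.

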